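# Seam a tub on the hand-cranked lid seamer

### The job

Stand the red-lidded tub upright inside the rim of the seamer's turntable and let go of it, then swing the hold-down arm fully over it to its stop. Then crank three full turns clockwise (facing the panel) without stopping, at an even pace of about one turn every four seconds that keeps the red needle in the green right through the heavy point of each turn, and let go with the handle hanging near its lowest point. Leave the other tubs where they stand.

Things in the scene. Friction and masses are not known exactly. Their poses are not given: they have to be found in the camera images.
- tub_red: The tub to be seamed: small closed round plastic tub, whitish, red lid. 80 mm tall, about 0.15 kg; body 54 mm across at the foot, 60 mm at the top; lid 66 mm across, 14 mm deep (66 to 80 mm above the foot). Origin: centre of its underside; z up its axis. It starts on a black mat 4 mm thick among three tubs of the same shape, at least 110 mm apart centre to centre.
- tub_white: Bystander tub, white lid, same shape as tub_red. Origin: centre of underside.
- tub_blue: Bystander tub, blue lid, same shape as tub_red. Origin: centre of underside.
- tub_black: Bystander tub, black lid, same shape as tub_red. Origin: centre of underside.
- seamer: The fixed lid seamer: grey base plate 20 mm thick, green console under a sloping panel at its right (-y), turntable at its left (+y), a 28 mm steel post between. Origin: on the work surface; x points away from the operator, y to the left, z up. In this frame, mm: panel centre (0, -150, 105), post and arm pivot (0, 20), turntable centre (0, 135).
- lamp_bar (a point): Middle of a fixed orange lamp bar over the panel's far half: 240 mm wide (seamer y), 30 mm deep, 16 mm thick, 336 to 352 mm above the work surface, its front edge 5 mm beyond the panel centre (seamer x); steel side arms at its ends run back to two posts. A gripper held vertically on the handle at the far side of its circle hits it; one tilted along the panel's axis clears it.
- panel: Sloping aluminium crank panel, 240 x 240 mm, facing the operator, 35 degrees from level, with a white dial. Origin: centre of its surface, on the crank axis; z: the crank axis, out of the panel (up and towards the operator); x up the slope, away from the operator; y to the left. Green sector: 16 to 53 degrees clockwise from straight down the slope; yellow before (slow), red after (fast).
- crank (a joint): Crank angle, rad, growing clockwise facing the panel; no stops. At 0 the handle is straight down the slope (panel -x), at pi/2 at panel +y. Turns the turntable one to one. A weighted cam makes it heavy once a turn, most with the handle at panel +y (10 to 15 N at the handle); past the top it runs on by itself (about 3 N). Let go within 0.5 rad of the lowest point it stays; elsewhere it may roll down.
- knob_mid (a point): Point on the axis of the crank's handle: a black cylinder 28 mm across, 56 mm long, along the panel's z, free to spin on its pin, so a gripper holds it without turning. The point is 72 mm above the panel surface and 55 mm from the crank axis; the handle ends 24 mm above it; the top of the 22 mm wide steel crank bar is 36 mm below it.
- needle_tip (a point): Tip of the flat red pace needle, 100 mm from the crank axis, just over the dial; cannot be touched. At rest it points straight down the slope (panel -x); it swings clockwise, to panel +y, with the crank's speed smoothed over about 0.5 s: its panel y is about 33 mm per rad/s. Green: panel y 28 to 80 mm, i.e. 0.85 to 2.4 rad/s (one turn in 4 s is 1.57). Pauses of 0.1 s hardly show.
- table_top (a point): Centre of the turntable's flat top, 50 mm above the work surface: aluminium disc 96 mm across with an orange rim 5 mm high, 84 mm across inside. Turns with the crank. z up.
- holdarm (a joint): Green hold-down arm on the post, vertical axis, rad. 0: points at the operator (seamer -x); grows clockwise seen from above; 1.571: at its stop, pointing to seamer +y, its 40 mm rubber pad over the turntable centre. Stays where left; 1 to 3 N at the handle. Pad underside 136 mm above the work surface (6 mm over a tub on the turntable); arm 22 mm wide, 148 to 160 mm up.
- hold_handle (a point): Middle of the arm's upright black handle: a cylinder 22 mm across, fixed to the arm, 145 mm from the pivot. This point is 188 mm above the work surface; the handle ends 24 mm above it and the arm's top is 28 mm below it.
- hold_pivot (a point): Point on the arm's vertical pivot axis, at the height of hold_handle.
Not all that is in view belongs to the job. What is shaped like the tub_red but orange or pink is not meant.

How it is judged:
By the outcome, as a careful person would: the job done as asked, in the order asked, and still so for the second after the job is handed in, with the robot touching nothing.
It also fails if it takes over 72 s, if anything falls off the work surface, if the arm or the gripper's body presses on something with over 40 N, if the wrist force passes 120 N, or if a joint passes its speed limit or range.

### The arm

A 6-joint arm with a two-finger parallel gripper is mounted at the origin on the work surface. World frame = base frame: x ahead of the robot, y to its left, z up, the work surface at z = 0. Lengths are in m, angles in rad, forces in N, time in s.
With the tool pointing down it reaches from about 0.25 to 0.85 m from the base axis. Payload 12.5 kg.
Tool frame: the origin (TCP) lies at the very end of the fingers, on their centre line; the grasp point (between the pads) lies 19 mm behind it; z points along the fingers, y is the direction in which the jaws open and shut (so a half turn about z gives the same grasp; the last joint's range is limited). The gripper opens to 93 mm and grips with 3 to 60 N. Pads are 15 mm wide; open, the fingers measure 128 mm over their backs; the gripper's body (75 mm by 188 mm) begins 65 mm behind the grasp point.
Start: joints at [1.246, 0.351, 1.652, -0, 1.139, -0.085], TCP at [0.131, 0.534, 0.219] pointing down, gripper open.
Joint ranges: [-2.75, 2.75], [-0.79, 2.1], [0.01, 2.65], [-1.57, 4.71], [0.07, 3.14], [-2.87, 2.87]. Speed limits (rad/s): [2.22, 2.22, 2.79, 3.14, 3.14, 3.14].

### API

Orientations are given as a rotation vector (axis times angle).
In Python, from cell import arm gives the robot as it stands. The module is installed in compiled form; this text tells all that it offers. Calls block until the motion is done:
- arm.goto(position, orientation): joint-space move of the TCP to a pose.
- arm.servo_line(position, rotation=None, velocity=0.15): straight line of the TCP; rotation=None keeps the orientation; velocity is the mean speed in m/s.
- arm.move_j(angles): joint-space move.
- arm.set_gripper(opening, grip_force=None): finger opening in m; grip_force is the grip in N (None keeps the last); returns when the fingers have stopped.
- arm.wait(seconds).
- arm.ik(position, orientation): joint angles nearest the present ones, or None.
- arm.get_state(): the state.
- arm.read_camera(name): name is "side" or "top" or "wrist"; returns a dict with "img" (480x640x3 uint8, blue, green, red), "fx", "fy", "cx", "cy" (pixels), "rvec" (rotation vector, rad) and "tvec" (3), from world to camera coordinates, as OpenCV has them. Camera axes: x right, y down, z forward; pixel columns grow to the right and rows downward; lengths in m; the calibration is good to about 2 mm. The wrist camera is an equidistant fisheye: a pixel r from the principal point sees the ray r / f radians off the axis. A picture is of the moment at which its call begins. There is no depth.
A pose or a line that the arm cannot do raises arm.MotionError and nothing moves.
- arm.job_done(): hands the job in, once; it reports no verdict.
The state is a dict: "time_s": time; "q": joint angles; "dq": joint speeds; "joint_torque": joint torques, N m; "position": TCP position; "tcp_rot": TCP orientation; "ft_force": force on the tool from outside, world axes, zero at the start; "moment": the same for the moment, N m; "opening": finger opening in m.
Only numpy, scipy, OpenCV 4.12 (cv2) and the standard library are available. Lean on these libraries where they do the work, as an engineer would, in place of code of your own. Each camera call takes 0.05 s, during which the arm holds its last target.

## Working session

There is one attempt and no reset: what is moved stays moved. The work goes in short steps, each a Python script; the robot and the scene stay as the last script left them, time stands still between calls to the robot, and variables do not carry over. Pictures are saved under pics/ and viewed, and the job is handed in when it is done.

```bash
mkdir -p pics; ls; python3 - <<'E'
from cell import arm
import cv2
s=arm.get_state();print(s)
for n in("side","top","wrist"):
    c=arm.read_camera(n);cv2.imwrite(f"pics/{n}0.png",c["img"]);print(n,{k:v for k,v in c.items() if k!="img"})
E
```

```text
pics
{'time_s': 0.0, 'q': array([ 1.24642093e+00,  3.51227211e-01,  1.65241608e+00,  1.27296744e-05,
        1.13909340e+00, -8.45935971e-02]), 'dq': array([ 0.00089646,  0.00166943,  0.00101815, -0.00096056,  0.00138186,
        0.00073295]), 'joint_torque': array([-3.75067684e-03, -4.97330546e+01, -2.85245866e+01,  6.96923956e-02,
        2.58840574e-02, -4.95685106e-05]), 'position': array([0.13048005, 0.53394961, 0.21810942]), 'tcp_rot': array([-3.75725819e-01, -3.11879796e+00,  1.75578300e-03]), 'ft_force': array([ 0.33419874, -0.18186412, -0.29702673]), 'moment': array([0.04179285, 0.0104941 , 0.04357872]), 'opening': 0.09294425141371976}
side {'fx': 501.83579291307467, 'fy': 501.83579291307467, 'cx': 305.50396977480494, 'cy': 240.3821399867533, 'rvec': array([ 2.1437247 , -0.5611455 ,  0.31505377]), 'tvec': array([-0.40310663,  0.31992223,  1.13483316])}
top {'fx': 550.105061231126, 'fy': 550.105061231126, 'cx': 307.2079105103589, 'cy': 238.43978087277358, 'rvec': array([ 2.177668  , -2.18956268,  0.06812364]), 'tvec': array([0.06805181, 0.46825387, 1.55232351])}
wrist {'fx': 371.64829954431775, 'fy': 371.64829954431775, 'cx': 319.2434993186222, 'cy': 237.5357552285935, 'rvec': array([-2.29706835, -1.80342871, -0.24245707]), 'tvec': array([-0.54998842, -0.03144707,  0.39056475])}
```

View pics/side0.png

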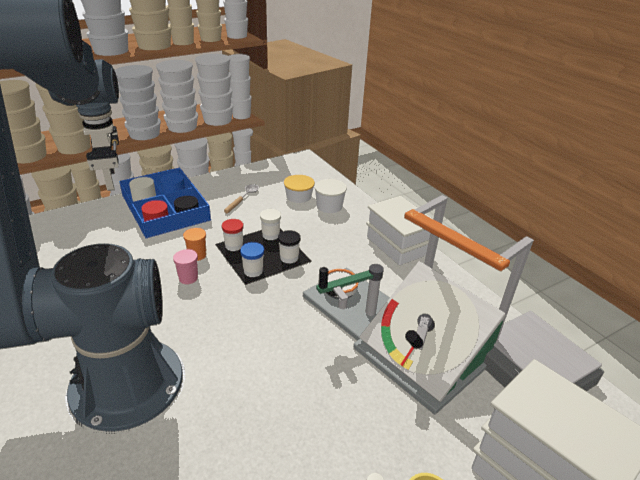

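View pics/top0.png

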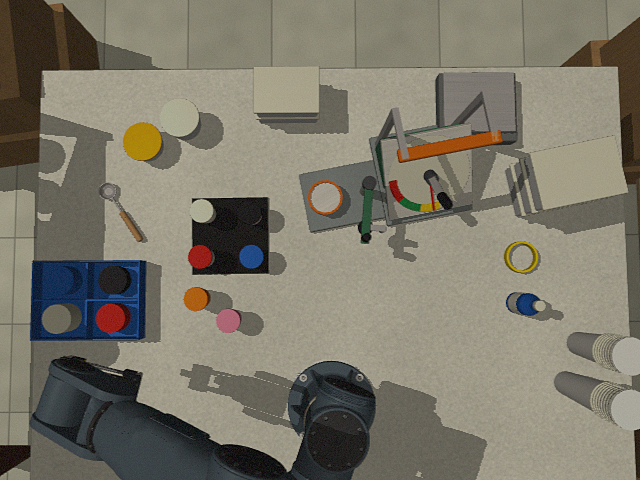

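View pics/wrist0.png

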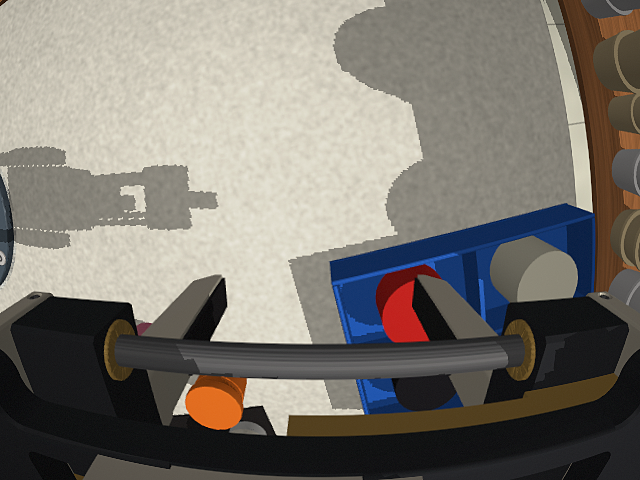

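```bash
python3 - <<'E'
import cv2
t=cv2.imread("pics/top0.png");s=cv2.imread("pics/side0.png")
cv2.imwrite("pics/topcrop.png",cv2.resize(t[85:245,290:510],None,fx=3.6,fy=3.6,interpolation=cv2.INTER_CUBIC))
cv2.imwrite("pics/sidecrop.png",cv2.resize(s[190:415,290:540],None,fx=2.6,fy=2.6,interpolation=cv2.INTER_CUBIC))
cv2.imwrite("pics/matcrop.png",cv2.resize(t[185:345,30:280],None,fx=3.2,fy=3.2,interpolation=cv2.INTER_CUBIC))
E
```

```text
(no output)
```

View pics/topcrop.png

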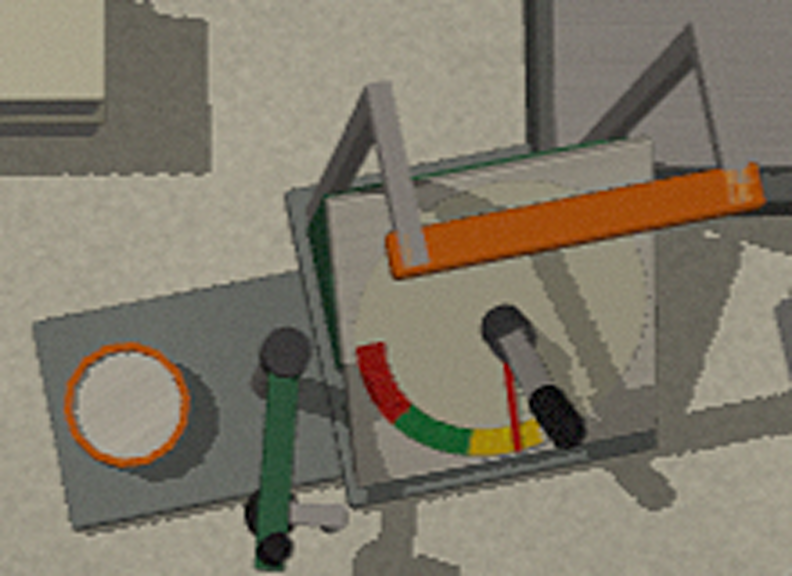

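View pics/sidecrop.png

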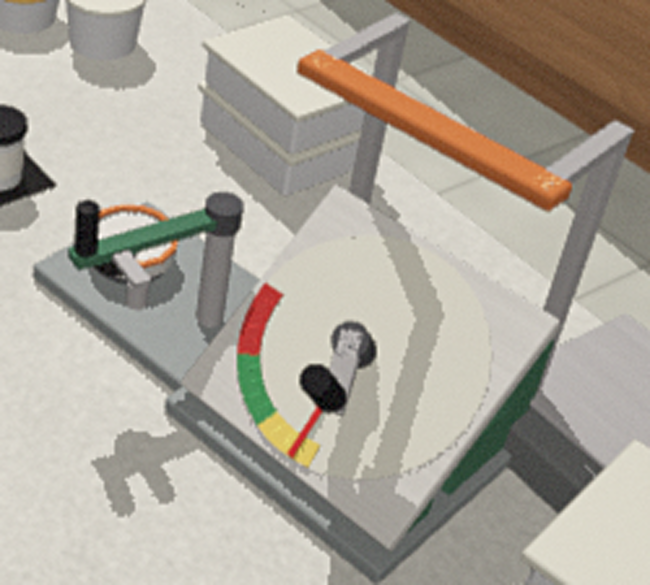

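View pics/matcrop.png

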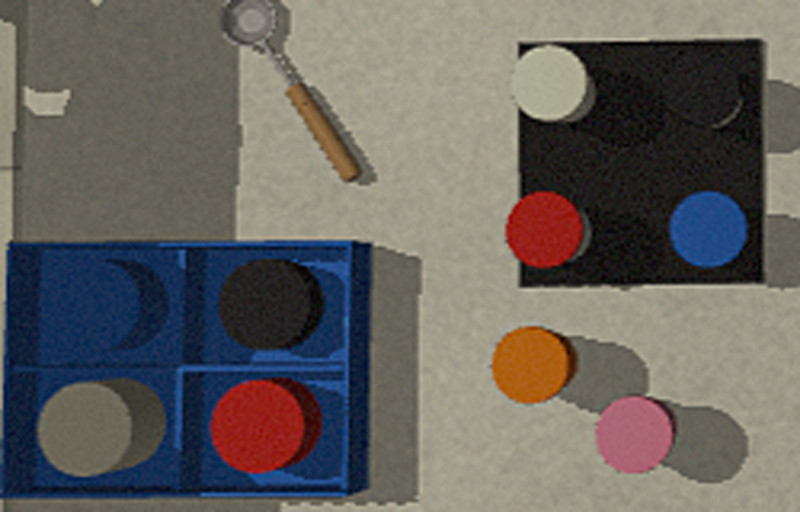

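```bash
cat > h.py <<'E'
import numpy as np, cv2
from scipy.spatial.transform import Rotation as R
def ray(c,px):
    M=R.from_rotvec(c["rvec"]).as_matrix(); t=np.asarray(c["tvec"])
    d=np.array([(px[0]-c["cx"])/c["fx"],(px[1]-c["cy"])/c["fy"],1.0])
    return -M.T@t, M.T@d/np.linalg.norm(d)
def onz(c,px,z):
    o,d=ray(c,px); return o+d*(z-o[2])/d[2]
def tri(c1,p1,c2,p2):
    o1,d1=ray(c1,p1);o2,d2=ray(c2,p2)
    A=np.stack([d1,-d2],1); s=np.linalg.lstsq(A,o2-o1,rcond=None)[0]
    a=o1+s[0]*d1;b=o2+s[1]*d2; return (a+b)/2, np.linalg.norm(a-b)
def proj(c,P):
    M=R.from_rotvec(c["rvec"]).as_matrix(); q=M@np.asarray(P)+c["tvec"]
    return np.array([c["fx"]*q[0]/q[2]+c["cx"],c["fy"]*q[1]/q[2]+c["cy"]])
def mask(img,lo,hi,roi):
    x0,y0,x1,y1=roi; h=cv2.cvtColor(img,cv2.COLOR_BGR2HSV)
    m=np.zeros(img.shape[:2],np.uint8); m[y0:y1,x0:x1]=cv2.inRange(h,lo,hi)[y0:y1,x0:x1]; return m
def ell(m):
    cs,_=cv2.findContours(m,cv2.RETR_EXTERNAL,cv2.CHAIN_APPROX_NONE)
    k=max(cs,key=cv2.contourArea); return cv2.fitEllipse(k),k
E
python3 - <<'E'
from h import *
from cell import arm
T=arm.read_camera("top");S=arm.read_camera("side")
m=mask(T["img"],(0,150,60),(8,255,255),(180,235,225,280));e,_=ell(m);print("red",e,onz(T,e[0],.084))
m=mask(T["img"],(5,150,100),(20,255,255),(300,170,350,225));e,_=ell(m);tt=onz(T,e[0],.055);print("rim",e,tt)
m=mask(T["img"],(5,150,100),(20,255,255),(380,120,510,165));r=cv2.minAreaRect(ell(m)[1]);b=cv2.boxPoints(r);print("lamp",r,[onz(T,p,.352).round(4) for p in b],onz(T,r[0],.344))
m=mask(S["img"],(0,150,60),(8,255,255),(215,215,250,245));print("red side mask",cv2.boundingRect(m))
tc=lambda x,y:(290+x/3.6-.4,85+y/3.6-.4)
sc=lambda x,y:(290+x/2.6-.3,190+y/2.6-.3)
print("post",tri(T,tc(285,350),S,sc(224,204)))
print("hhandle",tri(T,tc(275,546),S,sc(88,209)))
print("hub",tri(T,tc(506,325),S,sc(352,341)))
print("knobtop",tri(T,tc(566,428),S,sc(317,379)))
for nm,a in dict(baseL=(33,322),baseLF=(75,528)).items(): print(nm,onz(T,tc(*a),.02))
E
```

```text
red ((199.6485137939453, 256.43243408203125), (22.851394653320312, 23.20637321472168), 11.569868087768555) [0.41648187 0.35847735 0.084     ]
rim ((324.75299072265625, 196.9892120361328), (33.61484909057617, 33.87252426147461), 66.80062103271484) [0.58179266 0.01563004 0.055     ]
lamp ((449.3022155761719, 145.48289489746094), (12.624665260314941, 105.55093383789062), 78.9964599609375) [array([ 0.6465, -0.1391,  0.352 ]), array([ 0.6911, -0.3743,  0.352 ]), array([ 0.6626, -0.3789,  0.352 ]), array([ 0.618 , -0.1441,  0.352 ])] [ 0.65644662 -0.26108403  0.344     ]
red side mask (222, 219, 21, 14)
post (array([ 0.60446412, -0.09575428,  0.16516169]), np.float64(0.0008927867729299291))
hhandle (array([ 0.46019471, -0.0828551 ,  0.2061403 ]), np.float64(4.028879027850949e-05))
hub (array([ 0.62761864, -0.26332047,  0.12224989]), np.float64(0.005530022599372067))
knobtop (array([ 0.54883351, -0.30084313,  0.14937569]), np.float64(0.0005469712757034307))
baseL [0.65360548 0.08871783 0.02      ]
baseLF [0.48877783 0.05618795 0.02      ]
```

```bash
cat >> h.py <<'E'
YAW=.193
O=np.array([.6077,-.1169,0.])
SX=np.array([np.cos(YAW),np.sin(YAW),0]);SY=np.array([-np.sin(YAW),np.cos(YAW),0]);Z=np.array([0,0,1.])
sm=lambda x,y,z: O+SX*x+SY*y+Z*z
a35=np.deg2rad(35)
PC=sm(0,-.150,.105);PX=SX*np.cos(a35)+Z*np.sin(a35);PY=SY;PZ=-SX*np.sin(a35)+Z*np.cos(a35)
def pan(x,y,z): return PC+PX*x+PY*y+PZ*z
def knob(a,h=.072,r=.055): return pan(-r*np.cos(a),r*np.sin(a),h)
def rot(z,y):
    z=np.array(z)/np.linalg.norm(z); y=np.array(y)-z*np.dot(z,y); y/=np.linalg.norm(y)
    return R.from_matrix(np.stack([np.cross(y,z),y,z],1)).as_rotvec()
PIV=sm(0,.020,0)
def hh(a,z): 
    d=-SX*np.cos(a)+SY*np.sin(a); t=SX*np.sin(a)+SY*np.cos(a)
    return PIV+.145*d+Z*z, t
E
python3 - <<'E'
from h import *
from cell import arm
s=arm.get_state();M=R.from_rotvec(s["tcp_rot"]).as_matrix()
W=arm.read_camera("wrist");C=R.from_rotvec(W["rvec"]).as_matrix();cp=-C.T@W["tvec"]
print("cam in tool",M.T@(cp-s["position"]),"axis",M.T@C.T[:,2])
T=arm.read_camera("top");S=arm.read_camera("side")
for n,P in dict(pc=PC,tt=sm(0,.135,.05),lamp=sm(.02,-.15,.344),kt=knob(-.36,.096),ht=hh(.293,.212)[0],needle=pan(-.1,0,.004),c1=pan(.12,.12,0),c2=pan(-.12,.12,0),c3=pan(-.12,-.12,0)).items(): print(n,P.round(4),proj(T,P).round(1),proj(S,P).round(1))
def ck(n,p,z,y):
    for sg in(1,-1):
        q=arm.ik(p,rot(z,np.array(y)*sg)); print(n,sg,None if q is None else np.round(q,2))
d=[0,0,-1.]
ck("tub",[.4165,.3585,.033],d,[1,1,0])
ck("tt",sm(0,.135,.079),d,-SX+.3*SY)
for a in(.29,.9,1.57):
    p,t=hh(a,.174);ck("h%.2f"%a,p,d,t)
for a in(-.36,np.pi/2,np.pi,-np.pi/2): ck("k%.2f"%a,knob(a,.072-.019),-PZ,PY)
E
```

```text
cam in tool [ 0.07317623  0.00038218 -0.16637905] axis [-2.65038904e-01  3.25037249e-04  9.64237664e-01]
pc [ 0.6365 -0.2641  0.105 ] [428.4 173.7] [428.3 325. ]
tt [0.5818 0.0156 0.05  ] [324.7 197.2] [340.3 280.9]
lamp [ 0.6561 -0.2603  0.344 ] [449.  145.6] [453.7 237.2]
kt [ 0.5448 -0.3018  0.1541] [447.6 204.9] [410.9 334.9]
ht [ 0.4596 -0.0828  0.212 ] [366.2 236.3] [323.4 268.2]
needle [ 0.5538 -0.2803  0.0509] [430.7 206.5] [401.3 359.1]
c1 [ 0.7099 -0.1275  0.1738] [380.7 141. ] [418.6 259.7]
c2 [ 0.517  -0.1652  0.0362] [388.9 220.4] [358.4 336.4]
c3 [ 0.563  -0.4007  0.0362] [472.2 203.7] [439.5 400.6]
tub 1 [ 0.63  0.61  1.78 -0.    0.75 -0.16]
tub -1 None
tt 1 None
tt -1 [-0.05  0.58  1.68 -0.    0.88  0.05]
h0.29 1 [-0.28  0.26  1.91 -0.    0.98 -1.75]
h0.29 -1 [-0.28  0.26  1.91 -0.    0.98  1.39]
h0.90 1 [-0.1   0.3   1.84 -0.    1.   -0.96]
h0.90 -1 [-0.1   0.3   1.84 -0.    1.    2.18]
h1.57 1 [-0.    0.45  1.62 -0.    1.07 -0.2 ]
h1.57 -1 None
k-0.36 1 None
k-0.36 -1 [-0.76  0.52  1.83  0.93  0.62 -0.11]
k1.57 1 None
k1.57 -1 [-0.6   0.44  1.87  0.88  0.56  0.07]
k3.14 1 None
k3.14 -1 [-0.61  0.5   1.67  0.74  0.66  0.24]
k-1.57 1 None
k-1.57 -1 [-0.74  0.55  1.67  0.8   0.69  0.07]
```

```bash
python3 - <<'E'
from h import *
from cell import arm
for t in(0,.15,.25,.35):
    z=-PZ*np.cos(t)+PX*np.sin(t); L=[]
    for a in np.linspace(0,6.28,9):
        L.append(arm.ik(knob(a)-0+z*.019,rot(z,-PY)))
    print(t,None if any(q is None for q in L) else (np.min(L,0).round(2),np.max(L,0).round(2)))
d=[0,0,-1.]
r=rot(d,[1,1,0]);p=np.array([.4165,.3585,.125])
arm.goto(p,r);print(arm.get_state()["time_s"])
W=arm.read_camera("wrist");S=arm.read_camera("side")
cv2.imwrite("pics/w1.png",W["img"]);cv2.imwrite("pics/s1.png",S["img"])
E
```

```text
0 (array([-0.76,  0.44,  1.63,  0.74,  0.56, -0.13]), array([-0.58,  0.55,  1.92,  0.97,  0.7 ,  0.24]))
0.15 (array([-0.81,  0.45,  1.7 ,  1.06,  0.57, -0.48]), array([-0.62,  0.56,  1.98,  1.33,  0.69, -0.09]))
0.25 (array([-0.84,  0.46,  1.74,  1.26,  0.61, -0.68]), array([-0.65,  0.57,  2.02,  1.53,  0.73, -0.32]))
0.35 (array([-0.87,  0.49,  1.78,  1.45,  0.67, -0.86]), array([-0.67,  0.6 ,  2.05,  1.69,  0.8 , -0.52]))
1.7083
```

View pics/w1.png

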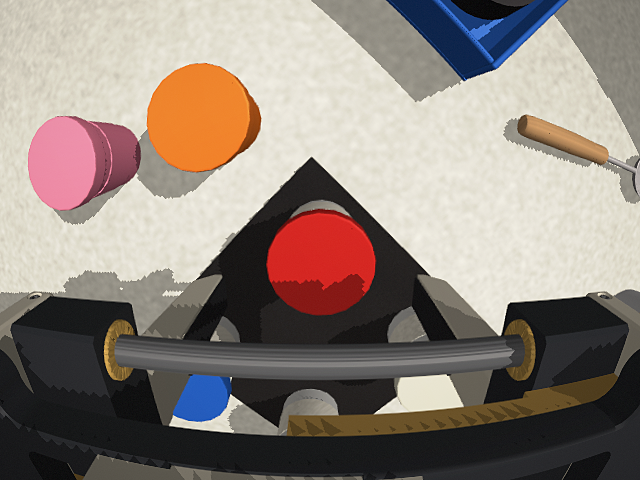

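View pics/s1.png

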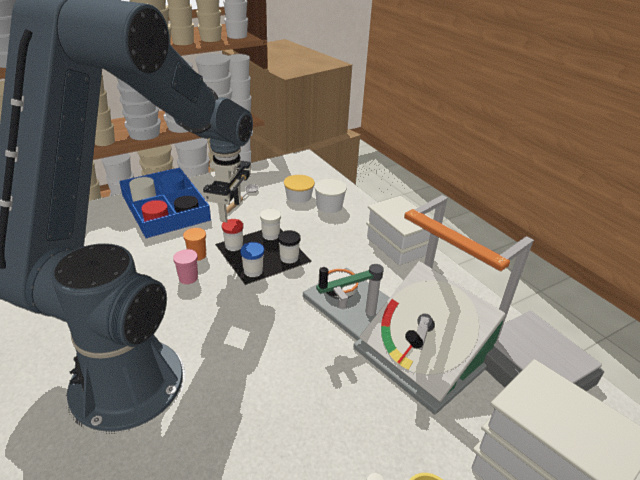

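```bash
python3 - <<'E'
from h import *
from cell import arm
r=rot([0,0,-1.],[1,1,0])
arm.servo_line([.4165,.3585,.033],velocity=.15)
arm.set_gripper(.05,25);s=arm.get_state();print(s["opening"],s["position"],s["time_s"])
arm.servo_line([.4165,.3585,.16],velocity=.2)
r2=rot([0,0,-1.],SX-.3*SY)
p=sm(0,.135,.15);arm.goto(p,r2)
s=arm.get_state();print(s["opening"],s["ft_force"],s["position"]-p,s["time_s"])
for n in("top","side","wrist"): cv2.imwrite(f"pics/{n}2.png",arm.read_camera(n)["img"])
E
```

```text
0.06502391625212633 [0.41674654 0.35865528 0.03331526] 3.1333
0.0654156742567087 [-0.30722582 -0.31620821 -0.94603342] [-0.0001968   0.00101073 -0.00015796] 5.3333
```

View pics/wrist2.png

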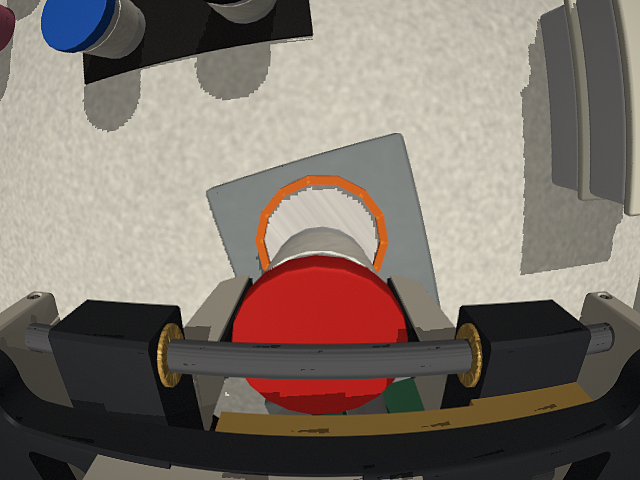

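View pics/side2.png

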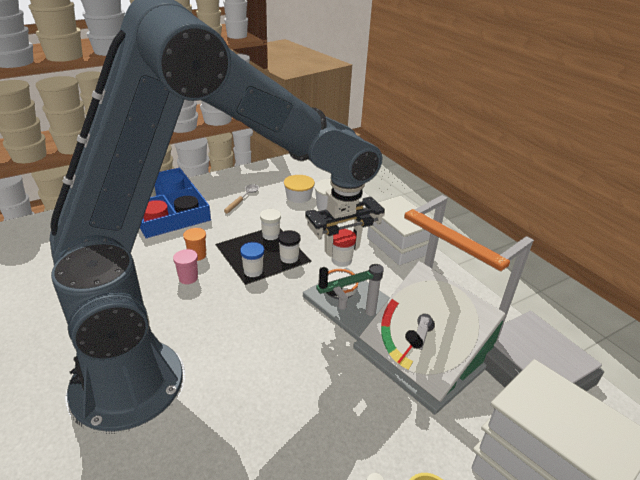

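```bash
python3 - <<'E'
from h import *
from cell import arm
arm.servo_line(sm(0,.135,.085),velocity=.12)
print(arm.get_state()["ft_force"])
arm.servo_line(sm(0,.135,.0795),velocity=.03)
s=arm.get_state();print(s["ft_force"],s["position"]-sm(0,.135,.0795))
arm.set_gripper(.088,25);
arm.servo_line(sm(0,.135,.24),velocity=.2)
s=arm.get_state();print(s["opening"],s["time_s"])
for n in("top","side","wrist"): cv2.imwrite(f"pics/{n}3.png",arm.read_camera(n)["img"])
E
python3 - <<'E'
import cv2,numpy as np
t=cv2.imread("pics/top3.png");s=cv2.imread("pics/side3.png")
a=cv2.resize(s[180:330,280:430],None,fx=3,fy=3);b=cv2.resize(cv2.imread("pics/wrist3.png"),(340,255)); b=cv2.copyMakeBorder(b,0,195,0,0,0)
cv2.imwrite("pics/c3.png",np.hstack([a,b]))
E
```

```text
[ 0.17921067  0.86354179 -1.25529114]
[-0.74004037  1.3639226  -1.37005635] [ 3.13110843e-05 -2.43215551e-06  1.10314748e-04]
0.0882682164063177 8.0583
```

View pics/c3.png

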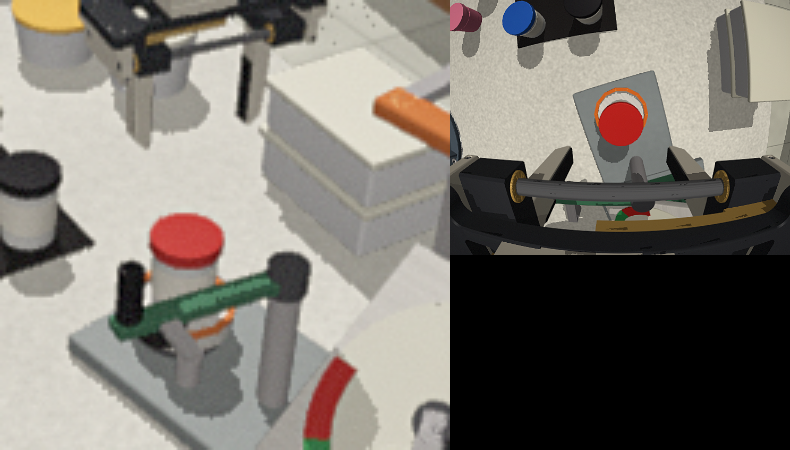

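```bash
python3 - <<'E'
from h import *
from cell import arm
S=arm.read_camera("side")
m=mask(S["img"],(0,150,130),(8,255,255),(325,245,360,275));e,_=ell(m);print(e,proj(S,sm(0,.135,.13)))
p,t=hh(.293,.25)
arm.set_gripper(.06,12)
arm.goto(p,rot([0,0,-1.],t));s=arm.get_state();print(s["position"]-p,s["time_s"],s["q"].round(2))
for n in("top","side","wrist"): cv2.imwrite(f"pics/{n}4.png",arm.read_camera(n)["img"])
s=cv2.imread("pics/side4.png")
a=cv2.resize(s[180:330,280:430],None,fx=3,fy=3);b=cv2.resize(cv2.imread("pics/wrist4.png"),(340,255)); b=cv2.copyMakeBorder(b,0,195,0,0,0)
cv2.imwrite("pics/c4.png",np.hstack([a,b]))
E
```

```text
((341.5414123535156, 259.60504150390625), (16.354768753051758, 22.813194274902344), 91.43159484863281) [342.18569746 257.52441044]
[1.67730000e-04 7.90030242e-05 2.80563073e-05] 10.5 [-0.28  0.16  1.82  0.    1.16 -1.75]
```

View pics/c4.png

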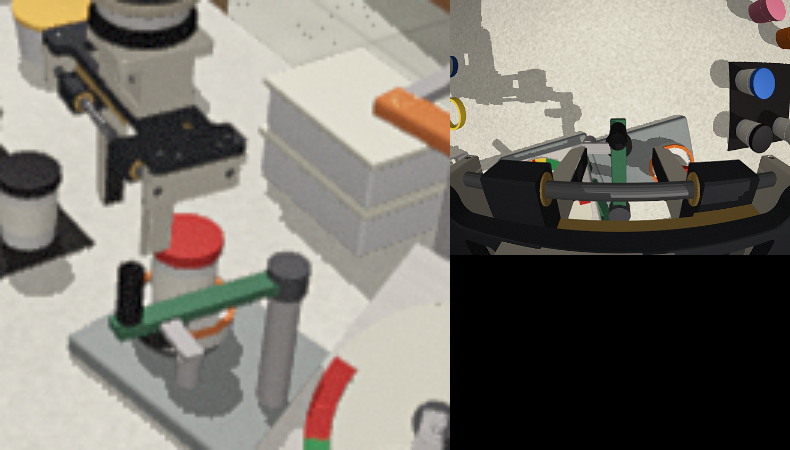

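```bash
python3 - <<'E'
from h import *
from cell import arm
p,t=hh(.293,.174)
arm.servo_line(p,velocity=.15)
arm.set_gripper(.015,12);s=arm.get_state();print(s["opening"],s["ft_force"],s["time_s"])
for a in np.linspace(.293,1.585,10)[1:]:
    p,t=hh(a,.174)
    arm.servo_line(p,rot([0,0,-1.],t),velocity=.11)
    s=arm.get_state();print(round(a,2),s["time_s"],s["ft_force"].round(1),s["opening"].round(4),(1000*(s["position"]-p)).round(1))
for n in("top","side"): cv2.imwrite(f"pics/{n}5.png",arm.read_camera(n)["img"])
s=cv2.imread("pics/side5.png");cv2.imwrite("pics/c5.png",cv2.resize(s[180:330,280:430],None,fx=3,fy=3))
E
```

```text
0.02168907516964333 [-1.42296655 -0.54595064  2.2216277 ] 12.0Traceback (most recent call last):
  File "<stdin>", line 9, in <module>
AttributeError: 'float' object has no attribute 'round'
```

```bash
python3 - <<'E'
from h import *
from cell import arm
for a in np.linspace(.293,1.585,10)[2:]:
    p,t=hh(a,.174)
    arm.servo_line(p,rot([0,0,-1.],t),velocity=.11)
    s=arm.get_state();print(round(a,2),s["time_s"],s["ft_force"].round(1),round(s["opening"],4),(1000*(s["position"]-p)).round(1))
for n in("top","side"): cv2.imwrite(f"pics/{n}5.png",arm.read_camera(n)["img"])
s=cv2.imread("pics/side5.png");cv2.imwrite("pics/c5.png",cv2.resize(s[180:330,280:430],None,fx=3,fy=3))
E
```

```text
0.58 12.6833 [-1.8  1.   3.9] 0.0219 [-0.1 -0.3  0.1]
0.72 13.025 [-2.3  1.2  5.3] 0.0217 [-0.2 -0.5  0.1]
0.87 13.3667 [-2.4  1.9  5.2] 0.0218 [-0.2 -0.4  0.1]
1.01 13.7083 [-2.6  2.9  5.7] 0.0215 [-0.3 -0.5  0. ]
1.15 14.05 [-1.5  4.3  6.4] 0.0218 [-0.4 -0.4  0. ]
1.3 14.3917 [-2.   5.3  4.9] 0.0216 [-0.3 -0.3 -0. ]
1.44 14.7333 [-2.3  6.7  3.2] 0.0215 [-0.1 -0.2  0. ]
1.58 15.075 [-0.8  5.2  2.4] 0.0219 [-0.5 -0.4 -0.2]
```

View pics/c5.png

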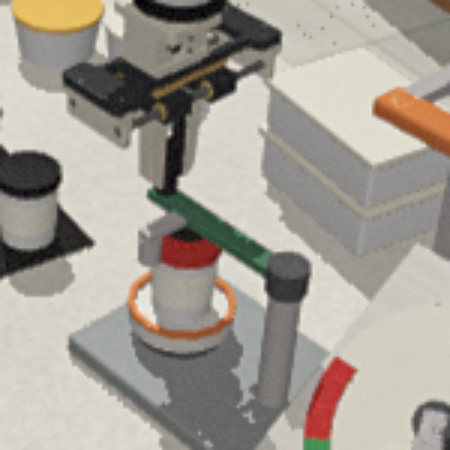

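```bash
python3 - <<'E'
from h import *
from cell import arm
for a in (1.60,1.615,1.63,1.645):
    p,t=hh(a,.174)
    arm.servo_line(p,rot([0,0,-1.],t),velocity=.03)
    s=arm.get_state();print(a,s["time_s"],s["ft_force"].round(1),round(s["ft_force"]@t,1),(1000*(s["position"]-p)).round(1))
    if s["ft_force"]@t<-9: break
E
```

```text
1.6 15.425 [-14.3   3.3  10.9] -13.6 [-2.6 -0.9 -0.3]
```

```bash
cat >> h.py <<'E'
TL=.25
TZ=-PZ*np.cos(TL)+PX*np.sin(TL)
RC=rot(TZ,-PY)
def tcp(a,h=.072,r=.055,c=np.zeros(3)): return knob(a,h,r)+TZ*.019+c
E
python3 - <<'E'
from h import *
from cell import arm
tm=lambda:arm.get_state()["time_s"]
arm.set_gripper(.05,12)
s=arm.get_state();t0=s["time_s"];p0=s["position"]
arm.servo_line(p0+[0,0,.08],velocity=.2);print("80mm@.2",tm()-t0)
arm.goto([.42,-.10,.30],RC)
ap=tcp(-.36)-TZ*.13
arm.goto(ap,RC);print(tm(),arm.get_state()["q"].round(2))
arm.set_gripper(.06,55)
# air timing test
for k in range(3):
    t0=tm();arm.servo_line(ap+PX*.02*(k%2==0),velocity=.1);print("20mm@.1",tm()-t0)
for n in("top","side","wrist"): cv2.imwrite(f"pics/{n}6.png",arm.read_camera(n)["img"])
T=cv2.imread("pics/top6.png");cv2.imwrite("pics/t6c.png",cv2.resize(T[85:285,290:530],None,fx=3,fy=3))
E
```

```text
80mm@.2 0.5499999999999972
18.6083 [-1.03  0.33  2.01  1.18  0.88 -0.49]
20mm@.1 0.3500000000000014
20mm@.1 0.3500000000000014
20mm@.1 0.34999999999999787
```

View pics/side6.png

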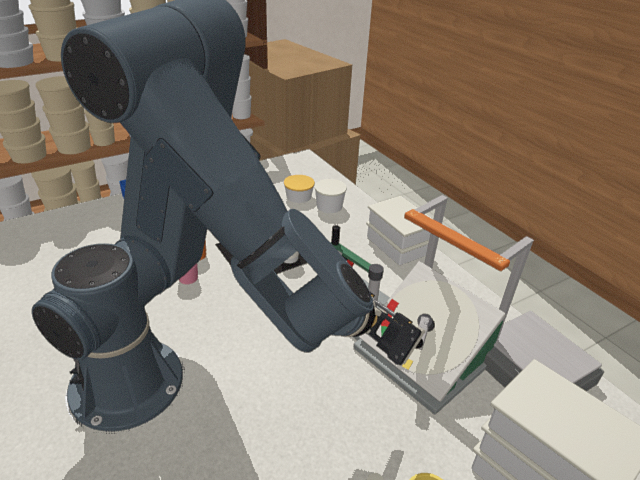

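View pics/wrist6.png

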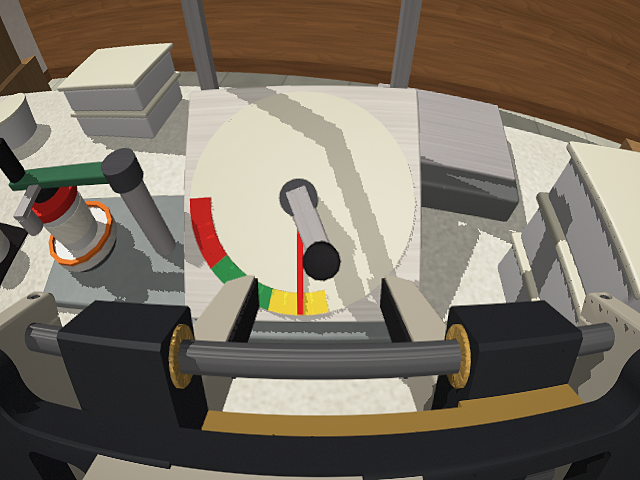

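View pics/t6c.png

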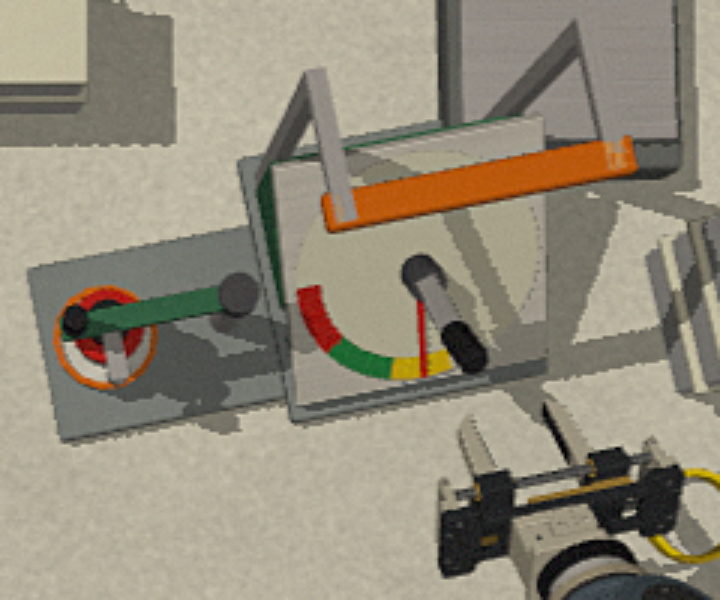

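```bash
python3 - <<'E'
from h import *
from cell import arm
arm.servo_line(tcp(-.36),velocity=.12)
print(arm.get_state()["ft_force"].round(1))
arm.set_gripper(.02,55)
s=arm.get_state();f=s["ft_force"];print(s["opening"],f.round(1),"panel",[round(f@v,1) for v in(PX,PY,PZ)],s["time_s"],(1000*(s["position"]-tcp(-.36))).round(1))
S=arm.read_camera("side");cv2.imwrite("pics/side7.png",cv2.resize(S["img"][230:430,330:530],None,fx=3,fy=3))
W=arm.read_camera("wrist");cv2.imwrite("pics/w7.png",W["img"])
E
```

```text
[-0.4 -0.3  0.8]
0.02766599437999865 [-2.6 -1.3  1.5] panel [np.float64(-1.4), np.float64(-0.7), np.float64(2.8)] 22.075 [-0.  -0.2  0.1]
```

View pics/side7.png

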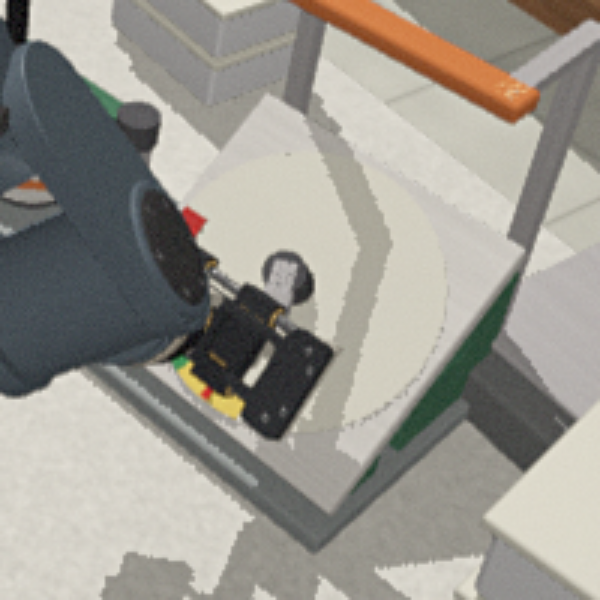

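View pics/w7.png

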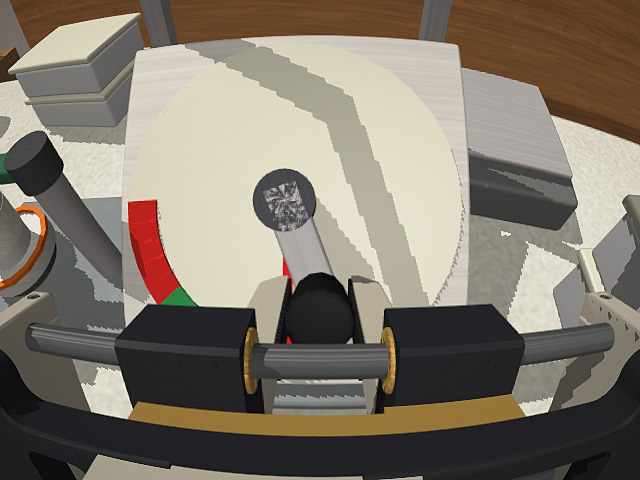

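```bash
cat > crank.py <<'E'
from h import *
from cell import arm
N=30; A=np.linspace(-.36,6*np.pi-.1,N+1); step=A[1]-A[0]; r=.0555; w=1.57
st=arm.get_state; t0=st()["time_s"]; L=[]; prev=tcp(A[0])
for k in range(1,N+1):
    p=tcp(A[k],r=r if k<N else .055); d=np.linalg.norm(p-prev)
    now=st()["time_s"]; tt=t0+k*step/w+.05-now-.15
    arm.servo_line(p,velocity=d/np.clip(tt,.2,.32)); prev=p
    s=st(); f=s["ft_force"]; e=s["position"]-p
    L.append([k,A[k],s["time_s"]-t0,f@PX,f@PY,f@PZ,1000*e@PX,1000*e@PY,s["opening"]*1000,np.abs(s["dq"]).max()])
    if np.linalg.norm(f)>90: print("FORCE");break
for n in("top","side","wrist"): cv2.imwrite(f"pics/{n}8.png",arm.read_camera(n)["img"])
np.set_printoptions(suppress=True,linewidth=150);print(np.array(L).round(2))
E
python3 crank.py
```

```text
[[  1.     0.28   0.46   4.29   0.95  -0.45   0.82   0.61  27.64   0.01]
 [  2.     0.91   0.86   1.22  -5.14  -2.8    0.54  -0.64  27.34   0.01]
 [  3.     1.55   1.27  -3.02  -5.07   0.28  -0.32  -0.93  27.48   0.01]
 [  4.     2.19   1.68  -3.44  -2.15   4.02  -0.55  -0.58  27.19   0.01]
 [  5.     2.82   2.07  -1.33  -3.19   3.14  -0.3   -0.82  27.26   0.01]
 [  6.     3.46   2.48  -3.39  -5.91   3.1   -0.67  -1.33  27.46   0.01]
 [  7.     4.1    2.89  -8.72  -3.96   9.86  -1.83  -1.22  27.55   0.01]
 [  8.     4.74   3.29 -11.68   1.52  14.34  -2.3    0.1   27.43   0.01]
 [  9.     5.37   3.7   -7.9    6.88  14.41  -1.5    1.43  27.28   0.01]
 [ 10.     6.01   4.11   0.55   5.58   8.01  -0.04   1.79  27.25   0.01]
 [ 11.     6.65   4.52   5.57  -0.03  -1.36   0.94   0.53  27.18   0.01]
 [ 12.     7.28   4.92   1.22  -5.95  -3.69   0.55  -0.65  26.79   0.01]
 [ 13.     7.92   5.32  -2.59  -7.45  -0.    -0.36  -0.85  27.31   0.01]
 [ 14.     8.56   5.73  -3.62  -3.45   4.68  -0.61  -0.46  27.11   0.01]
 [ 15.     9.19   6.13  -1.66  -3.5    3.25  -0.32  -0.73  27.11   0.01]
 [ 16
[... 390 characters left out ...]
 -1.85  -1.95   0.98   0.45  27.33   0.01]
 [ 22.    13.65   8.97   1.64  -7.82  -4.11   0.49  -0.74  27.39   0.01]
 [ 23.    14.29   9.38  -2.71  -6.39   2.17  -0.47  -0.82  27.42   0.01]
 [ 24.    14.93   9.78  -4.64  -2.49   5.42  -0.6   -0.42  27.52   0.01]
 [ 25.    15.56  10.19  -0.55  -4.31   2.81  -0.36  -0.75  27.15   0.01]
 [ 26.    16.2   10.6   -5.24  -6.11   4.89  -0.95  -1.36  27.24   0.01]
 [ 27.    16.84  11.01 -11.12  -2.42  11.81  -2.08  -0.94  27.51   0.01]
 [ 28.    17.48  11.41 -10.41   2.78  15.48  -2.21   0.55  27.16   0.01]
 [ 29.    18.11  11.82  -5.96   7.18  14.44  -1.19   1.77  27.17   0.01]
 [ 30.    18.75  12.22  -0.56   5.7    7.24  -0.12   1.65  27.24   0.01]]
```

```bash
sleep 1
```

```text
(no output)
```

Forces stayed low and the pace was even. Next I release, retreat and check.

```bash
python3 - <<'E'
from h import *
from cell import arm
arm.set_gripper(.06,20)
p=arm.get_state()["position"]
arm.servo_line(p-TZ*.12,velocity=.12)
p=arm.get_state()["position"]
arm.servo_line(p+np.array([-.08,-.08,.06]),velocity=.2)
arm.wait(.5)
s=arm.get_state();print(s["time_s"],s["ft_force"].round(1))
for n in("top","side","wrist"): cv2.imwrite(f"pics/{n}9.png",arm.read_camera(n)["img"])
T=cv2.imread("pics/top9.png");cv2.imwrite("pics/t9c.png",cv2.resize(T[85:285,170:440+70],None,fx=2.3,fy=2.3))
S=cv2.imread("pics/side9.png");cv2.imwrite("pics/s9c.png",cv2.resize(S[190:400,200:500],None,fx=2.6,fy=2.6))
E
```

```text
37.7167 [ 0.9 -0.  -0.5]
```

View pics/t9c.png

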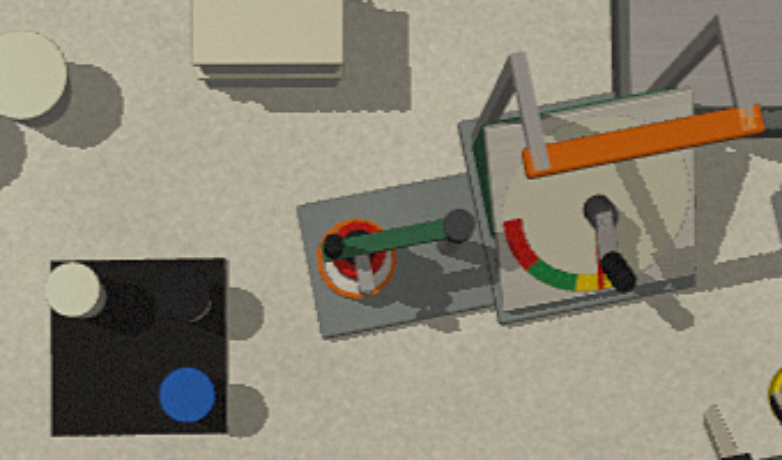

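View pics/s9c.png

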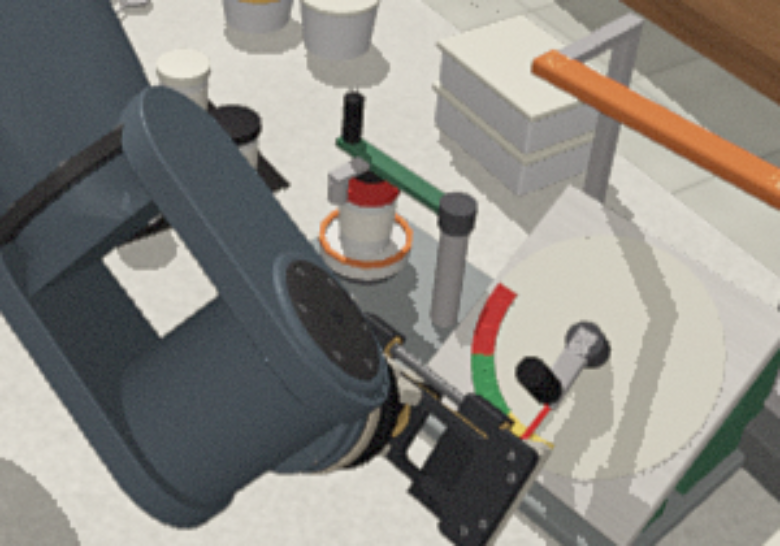

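View pics/wrist8.png

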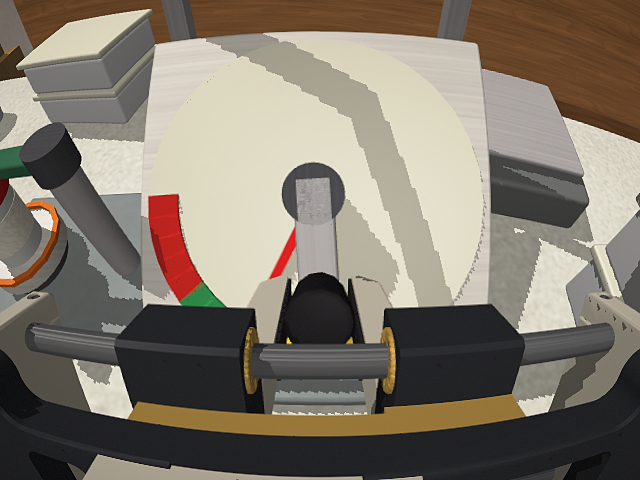

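```bash
python3 - <<'E'
from h import *
from cell import arm
T=arm.read_camera("top")
for a in(-.3,-.1,0): print(a,proj(T,knob(a,.096)).round(1),"seen 440.6,203.4")
for a in(1.5,1.571): print(a,proj(T,hh(a,.212)[0]).round(1),"seen 314.6,191.7")
m=mask(T["img"],(0,150,60),(8,255,255),(305,180,345,215));print(cv2.boundingRect(m),proj(T,sm(0,.135,.13)))
arm.job_done();print(arm.get_state()["time_s"])
E
```

```text
-0.3 [446.4 205.5] seen 440.6,203.4
-0.1 [442.4 207. ] seen 440.6,203.4
0 [440.4 207.5] seen 440.6,203.4
1.5 [315.6 194.3] seen 314.6,191.7
1.571 [314.6 190.3] seen 314.6,191.7
(315, 181, 22, 25) [325.48697009 192.93372268]
the job is handed in; nothing more can be done
the job is handed in; nothing more can be done
```

The job is done and handed in at about 38 s of the 72 s allowed; no verdict was reported.

- **Tub:** I took the red-lidded tub from the mat, not the red one in the blue bin or the orange and pink look-alikes. It stands upright inside the turntable rim. The last side view shows it upright after cranking, and its lid in the top view is within about 1 px of the turntable centre sideways; along the other axis the hold-down arm partly hides it.
- **Hold-down arm:** I swung it over the tub by its handle until the stop pushed back with about 14 N. The handle now lies within about 1.5 px of where it should be at the stop.
- **Crank:** I cranked about 3.04 turns clockwise in 12.2 s (1.56 rad/s average), with the pace even through the heavy point in all three turns. Wrist forces stayed at about 19 N or less in the readings taken as I cranked.
- **Release:** I let go at a commanded angle of about -0.1 rad from the lowest point. The handle has stayed there, and the last top view puts it at about 0 to -0.1 rad. That view was about 3.5 px off along the image's other axis, which I put down to reading the dark handle by eye.
- **Other tubs:** the white and blue tubs stand where they were, and the black one looks unmoved against the dark mat.

**Not confirmed:** I took no pictures during the turning, so I infer from the pace log that the needle stayed in the green. I turned the crank in 30 short straight moves, each ending with about a 0.15 s settle, so the motion had brief dips rather than being perfectly smooth. At the end of the turning the needle was still deflected clockwise, as expected.

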